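# Lock a return-filter cartridge into the hydraulic unit's bayonet socket

### The arm

A 7-joint arm with a two-finger parallel gripper is mounted at the origin on a cart in front of the work surface, level with it; the furniture and walls round the work are solid. World frame = base frame: x ahead of the robot, y to its left, z up, the work surface at z = 0. Lengths are in mm, angles in rad, forces in N, time in s.
With the tool pointing down it reaches from about 400 to 875 mm from the base axis. Payload 4.4 kg.
Tool frame: the origin (TCP) lies on the centre line of the jaws, within the pads' length; the fingertips stand 25 mm ahead of it and the grasp point (between the pads) lies 6 mm ahead of it (ctrl.finger_overhang is the distance from the TCP to the fingertips, in mm); z points along the fingers, y is the line along which they close (so a half turn about z gives the same grasp; the last joint's range is limited). The gripper opens to 85 mm and grips with 20 to 120 N. Pads are 22 mm wide; open, the fingers measure 114 mm over their backs; the gripper's body (76 mm by 85 mm) begins 54 mm behind the grasp point. The pads swing forward as they close: fully open they stand 13 mm farther back than shut.
Start: joints at [1.162, 0.628, 0.038, 1.517, -0.027, 0.996, -0.02], TCP at [218.509, -612.186, 256.313] pointing down, gripper open.
Joint ranges: [-3.06, 3.06], [-0.37, 2.12], [-1.25, 1.32], [0.18, 2.47], [-1.1, 4.24], [0.23, 1.98], [-2.94, 2.94]. Speed limits (rad/s): [2.57, 2.57, 3.14, 3.14, 3.14, 3.14, 3.14].

### API

Orientations are given as [roll, pitch, yaw] about the fixed x, y, z axes, in that order (R = Rz(yaw) Ry(pitch) Rx(roll)).
In Python, from cell import ctrl gives the robot as it stands. The module is installed in compiled form; this text tells all that it offers.
- The arm moves only by the tool play_rows, never from a script. Its argument "targets" is a list of rows, each a list of 5 numbers: the closure, from 0 (fully open) to 1 (shut), then the shift along the tool's x, y, z in cm, then the turn about the tool's z in degrees. In form: [[gripper, dx, dy, dz, spin], ...]. A call has 1 to 10 rows; each row is the pose to reach, as a shift and turn from the pose commanded when the call began, along the tool's axes at that moment; what a row does not reach only later rows make up. A row lasts 1/10 s, in which the tool goes at most 50 mm and 8.59 degrees, less where a joint would pass 70% of its speed; a pose out of reach is approached as far as the arm can. A call with a gripper value outside its range is refused whole. The fingers move at their own pace and stop on an object; the grip force is fixed at half the most. Time passes only in rows, so rows that repeat a pose let the fingers close. It gives the time, the measured TCP pose, the force, the opening and the grip force at its end, in the units of the state.
- ctrl.read_state(): the state, without advancing time (a new reading comes with each control period).
- ctrl.get_image(name): name is "side" or "top" or "wrist"; returns (picture, depth): 480x640x3 uint8, red, green, blue; 480x640 float32, mm along the optical axis (not along the pixel's ray), 0 where there is no reading.
- ctrl.calibration(name): a dict with "vfov" (degrees; the focal length in pixels is half the picture's height over the tangent of half this angle, whatever the lens; pixels are square), "cx", "cy" (the principal point, pixels), "k1" (the pictures are not rectified: a ray, as slopes to the right and down, at radius r is drawn at 1 + k1 r^2 times it, then the intrinsics apply), "extrinsics" (4x4, takes a point from camera to world coordinates); the wrist camera has in their place "mount" (4x4, takes a point from camera to tool coordinates, whose origin is the TCP and whose axes are the flange's). Camera axes: x right, y down, z forward; pixel columns grow to the right and rows downward; lengths in mm; the calibration is good to about 2 mm. A picture is of the moment at which its call begins: read the wrist's pose just before it. calibration takes no time and is no camera call.
- ctrl.finish_job(): hands the job in; it is judged then, once.
Trained networks look in the newest picture that a camera, given by its name, has taken for a name from the list of things; names that differ only in an ending like _2 or _b are one class to them, and where a whole thing is asked for, a point or a joint stands for the part that bears it (a point fixed in the world has none). Each returns a list of dicts, best first, with "confidence" (0 to 1); they miss things now and then, are a little off and sometimes report something else, mostly with a low value. They report only what shows in the picture. A call takes as long as a camera call. They do not tell look-alikes from the thing itself.
- ctrl.search_frame(camera, name): "bbox" ([left, top, right, bottom] in pixels, round what is visible of it).
- ctrl.trace(camera, name): "pixels" (480x640 bool, what is visible of it) and "bbox" ([left, top, right, bottom] in pixels, round what is visible of it).
The state is a dict: "clock": time; "qpos": joint angles; "qd": joint speeds; "tau": joint torques, N m; "eef_pos": TCP position; "tool_rot": TCP orientation; "force": force on the tool from outside, world axes, zero at the start; "torque": the same for the moment, N m; "width": finger opening in mm; "gripper_force": force on a finger pad.
Only numpy, scipy, OpenCV 4.12 (cv2) and the standard library are available. Lean on these libraries where they do the work, as an engineer would, in place of code of your own. Each camera call takes 0.05 s, during which the arm holds its last target. There are 200 camera calls.

### The job

The hydraulic power unit on the bench is waiting for its new return-filter cartridge. Pick the cartridge up by its bar, lower it into the round socket on the unit's lid, feel or look for the two slots, push it down against the spring and turn it clockwise (seen from above) about a quarter turn to the stop, then let go so that the spring lifts it into its locking notches. Go gently: the lugs drop in and turn by light hand force and are spoilt by more than 50 N, so never force it, and leave the spanner, the tape roll and the oil bottle beside the unit where they are.

Things in the scene. Friction and masses are not known exactly. Their poses are not given: they have to be found in the camera images.
- cartridge_mid (a point): Filter cartridge, loose, 0.2-0.33 kg, 88 mm high, upright on the bench; point on its axis, half-way up. From below: pleated element dia 34 (0-34 mm), bevel, spigot dia 39 (39-56 mm) with two lugs, flange dia 58 (56-62 mm), on top a flat-sided grip bar 44 long, 13 wide, 26 high (62-88 mm). Bar and lugs lie along this point's x axis; a half turn makes no difference.
- cartridge_lugs (a point): Point on the cartridge's axis level with the underside of its two lugs, 40 mm above the cartridge's underside. The lugs stand out of the spigot on opposite sides along x, tips 25 mm from the axis, each 9 mm wide and 5 mm high.
- power_unit: Hydraulic power unit, fixed: oil tank on rubber feet, 240 mm deep (x), 280 mm wide (y), lid 101 mm above the bench; origin on the bench under its centre. Motor and valve block lie along the back of the lid, up to 240 mm above the bench, nearest side 85 mm behind the axis of the filter socket, which stands on the lid near the front right.
- socket_mouth (a point): Centre of the filter socket, at the top face of its bayonet ring, 120 mm above the bench; axes of the power unit. Boss dia 76 with a rim 5 mm high, 64 mm wide inside. The ring is 5 mm thick: hole dia 42 and two opposite slots 11.5 mm wide out to 26.5 mm from the axis. The slots' line is turned by an unknown angle, up to 0.6 rad either way, from x: see it from above, or feel the lugs drop in.
- socket_lock (a point): Point on the socket's axis 10 mm below the ring's face, where cartridge_lugs is when locked. Each slot leads clockwise (from above) below a ridge, passable with the lugs 13-16 mm below the face (16 = solid), to a notch 80 degrees on; stop 3 degrees past it. No turning the other way. A spring seat meets the cartridge when the lugs are 4 mm down: 1.1 N plus 1.1 N/mm, 14 N at the bottom.
- spanner_19: Bystander: combination spanner 219 mm long, 7 mm thick, lying flat in front of the unit. Leave it.
- oil_bottle: Bystander: oil bottle, 67 mm across and 194 mm high, standing left of the unit; origin at its foot. Leave it.
- tape_roll: Bystander: roll of black tape, 55 mm across and 19 mm high, lying in front of the unit, to the left. Leave it.
Not all that is in view belongs to the job. What is shaped like the part that bears cartridge_mid but green is not meant.

How it is judged (in metres and radians):
On the way:
1. the cartridge is in the socket with its lugs pushed down below the ridge (cartridge_lugs over 2 mm below socket_lock, within 3 mm of the axis) (z of cartridge_lugs in the frame of socket_lock below -0.002 m and horizontal distance between cartridge_lugs and socket_lock below 0.003 m), for 0.2 s.
At the end, for the whole second after the job is handed in: The cartridge is let go and at rest, upright (within 0.07 rad), held by its lugs in the locking notches: cartridge_lugs within 1.6 mm of socket_lock in height (unlocked it stands over 4 mm higher, half-turned 3 mm lower) and within 3 mm of the axis (z of cartridge_lugs in the frame of socket_lock between -0.0016 and 0.0016 m and horizontal distance between cartridge_lugs and socket_lock below 0.003 m and angle between cartridge_mid's own z axis and vertical below 0.07 rad and linear speed of cartridge below 0.02 m/s); the robot touches nothing.
It fails at once if the cartridge presses on the unit with more than 50 N (contact force between cartridge and power_unit above 50 N).
It fails at once if the spanner, the oil bottle or the tape roll is moved by more than 30 mm (distance of any of spanner_19, oil_bottle, tape_roll from where it was at the start of the episode above 0.03 m).
It also fails if it takes over 72 s, if anything falls off the work surface, if the arm or the gripper's body presses on something with over 40 N, if the wrist force passes 120 N, or if a joint passes its speed limit or range.

## Working session

There is one attempt and no reset: what is moved stays moved. The work goes in short steps, Python scripts to look and compute and a tool call to move; the robot and the scene stay as the last step left them, time stands still between calls to the robot, and variables do not carry over. Pictures are saved under pics/ and viewed, at most 10 in all, crops included, and the job is handed in when it is done.

Besides the shell and the picture viewer there is one more tool, called after "Call:" in YAML: its name, and indented under it one key for each argument. play_rows: Moves the arm, as the interface text tells. Its arguments: {"type":"object","properties":{"targets":{"type":"array"}},"required":["targets"]}

```bash
mkdir -p pics
cat > h.py <<'E'
import numpy as np, cv2
from cell import ctrl
from scipy.spatial.transform import Rotation as R
def T_tool(s=None):
    s=s or ctrl.read_state(); T=np.eye(4); T[:3,:3]=R.from_euler('xyz',s['tool_rot']).as_matrix(); T[:3,3]=s['eef_pos']; return T
def cam(name,T=None):
    c=ctrl.calibration(name)
    E=np.array(c['extrinsics']) if 'extrinsics' in c else (T if T is not None else T_tool())@np.array(c['mount'])
    f=240/np.tan(np.radians(c['vfov'])/2)
    K=np.array([[f,0,c['cx']],[0,f,c['cy']],[0,0,1]]); return K,np.array([c['k1'],0,0,0.]),E
def rays(name,uv,T=None):
    K,d,E=cam(name,T); p=cv2.undistortPoints(np.array(uv,float).reshape(-1,1,2),K,d)[:,0]
    return np.c_[p,np.ones(len(p))],E
def at_z(name,uv,z,T=None):
    r,E=rays(name,uv,T); d=r@E[:3,:3].T; o=E[:3,3]; return o+d*((z-o[2])/d[:,2])[:,None]
def at_depth(name,uv,dep,T=None):
    r,E=rays(name,uv,T); return (r*np.array(dep)[:,None])@E[:3,:3].T+E[:3,3]
def save(n,im): cv2.imwrite('pics/'+n,cv2.cvtColor(im,cv2.COLOR_RGB2BGR))
E
python3 - <<'E'
from h import *
s=ctrl.read_state(); print(s)
for c in('top','side','wrist'):
    im,d=ctrl.get_image(c); save(c+'0.png',im)
    print(c,ctrl.calibration(c))
    for n in('cartridge_mid','power_unit','spanner_19','oil_bottle','tape_roll'):
        for b in ctrl.search_frame(c,n)[:3]:
            x=b['bbox']; u=[(x[0]+x[2])/2,(x[1]+x[3])/2]; dd=d[int(u[1]),int(u[0])]
            print(n,round(b['confidence'],2),np.round(x),at_depth(c,[u],[dd]).round(0))
E
```

```text
{'clock': 0.0, 'qpos': array([ 1.16219617,  0.62937352,  0.03845728,  1.51836486, -0.0270216 ,
        0.99628356, -0.019984  ]), 'qd': array([ 5.57247045e-04,  1.81040481e-03, -2.15832323e-03, -5.30036137e-04,
        5.47338091e-06,  2.31129730e-04,  1.68436821e-04]), 'tau': array([-1.11308313e-03, -5.63417494e+01,  1.22602981e+00, -1.93451500e+01,
        1.09286790e-02,  1.05586799e-02,  2.32461815e-06]), 'eef_pos': array([ 218.31404394, -611.6320406 ,  255.37256717]), 'tool_rot': array([-3.13968183e+00,  1.74148535e-05,  3.42792089e-01]), 'force': array([-0.21582548, -0.24190992,  0.39825891]), 'torque': array([-0.01433359, -0.02087589, -0.00478104]), 'gripper_force': 0.0, 'width': 85.31685432497308}
top {'vfov': 48.558897657433036, 'cx': 325.6061851845279, 'cy': 238.91807393577815, 'k1': -0.11260886854965603, 'extrinsics': array([[ 4.42377392e-03, -9.81011572e-01,  1.93898754e-01,
         2.55752245e+02],
       [-9.99949392e-01, -2.58759869e-03,  9.72201083e-03,
         9.29907405e+01],
       [-9.03567296e-03, -1.93931949e-01, -9.80973372e-01,
         1.39333306e+03],
    
[... 1424 characters left out ...]
. 143.]]
oil_bottle 0.47 [362. 164. 384. 185.] [[ 503. -285.   63.]]
oil_bottle 0.24 [340. 355. 362. 383.] [[383. 341.  -3.]]
tape_roll 0.65 [343. 356. 364. 383.] [[377. 342.  -1.]]
tape_roll 0.6 [366. 255. 397. 309.] [[380.  84.   3.]]
wrist {'vfov': 58.424940667172024, 'cx': 315.3952957891303, 'cy': 241.67068685717868, 'k1': -0.0202455008167562, 'mount': array([[-8.28464557e-04, -9.59025492e-01, -2.83318584e-01,
         7.20804260e+01],
       [ 9.99999642e-01, -7.46521735e-04, -3.97188514e-04,
         1.03063465e+00],
       [ 1.69410429e-04, -2.83318812e-01,  9.59025767e-01,
        -1.16389537e+02],
       [ 0.00000000e+00,  0.00000000e+00,  0.00000000e+00,
         1.00000000e+00]])}
```

Run:
```python
from h import *
im=cv2.imread('pics/top0.png'); cv2.imwrite('pics/m.png',np.vstack([cv2.resize(im[150:320,150:520],(800,368),interpolation=3),np.pad(cv2.resize(cv2.imread('pics/side0.png')[150:240,330:430],(256,230),interpolation=3),((0,0),(0,544),(0,0)))]))
```

```text
(no output)
```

View pics/m.png

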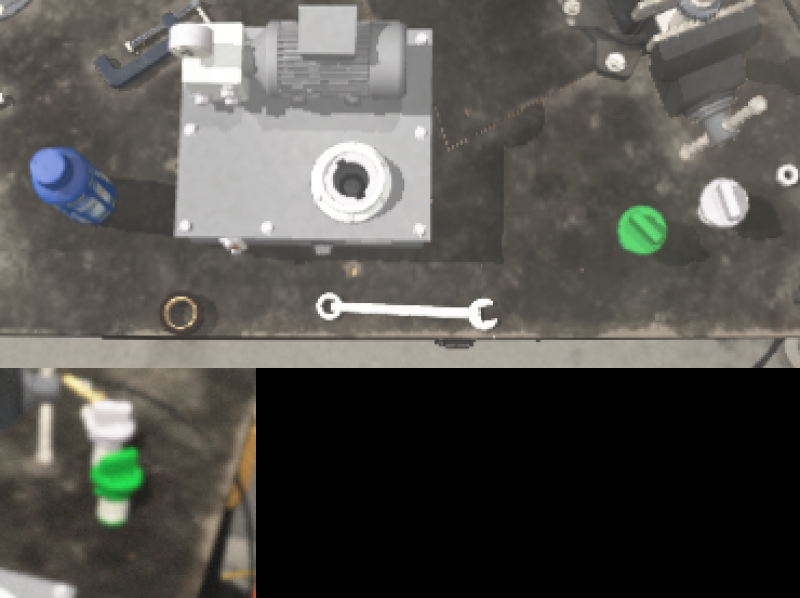

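The candidates in the top image are white at about (484,243) and green at about (447,254), and the side view shows the same pair. White is the cartridge and green is the look-alike. The socket is at about (313,233). I'll look at the socket from close by first, since it's a cheap detour, and then go to the cartridge.

```bash
cat >> h.py <<'E'
def to(p,yaw=None):
    s=ctrl.read_state();T=T_tool(s); d=T[:3,:3].T@(np.array(p)-T[:3,3])/10
    a=0 if yaw is None else -np.degrees((yaw-s['tool_rot'][2]+np.pi)%(2*np.pi)-np.pi)
    print('pos',s['eef_pos'].round(1),'rot',s['tool_rot'].round(3),'shift cm',d.round(2),'spin deg',round(a,1),'q',s['qpos'].round(2)); return d,a
E
python3 - <<'E'
from h import *
p=at_z('top',[[312.8,233]],120)[0]; print(p)
to([p[0],p[1],300],0.62)
c=at_z('top',[[484,243]],88)[0]; print(c)
E
```

```text
[522.11043534 136.99796294 120.        ]
pos [ 218.5 -612.2  256.3] rot [ 3.142 -0.     0.343] shift cm [ 53.78 -60.35  -4.36] spin deg -15.9 q [ 1.16  0.63  0.04  1.52 -0.03  1.   -0.02]
[ 504.34650026 -292.64078414   88.        ]
```

Call:
play_rows:
  targets:
    - [0,10,-11,-4.4,-8]
    - [0,53.8,-60.4,-4.4,-16]
    - [0,53.8,-60.4,-4.4,-16]
    - [0,53.8,-60.4,-4.4,-16]
    - [0,53.8,-60.4,-4.4,-16]
    - [0,53.8,-60.4,-4.4,-16]
    - [0,53.8,-60.4,-4.4,-16]
    - [0,53.8,-60.4,-4.4,-16]
    - [0,53.8,-60.4,-4.4,-16]
    - [0,53.8,-60.4,-4.4,-16]

```text
clock: 1.9
eef_pos: [406.1, -149.3, 288.6]
tool_rot: [3.141, -0.001, 0.622]
force: [1.2, -0.4, -0.0]
width: 85.5
gripper_force: 0.0
```

```bash
python3 -c "
from h import *
to([522,137,300],.62)"
```

```text
pos [ 406.1 -149.3  288.6] rot [ 3.141e+00 -1.000e-03  6.220e-01] shift cm [ 26.1  -16.52  -1.14] spin deg 0.1 q [ 0.4   0.28 -0.14  2.04  0.05  0.82 -0.72]
```

Call:
play_rows:
  targets:
    - [0,26,-16.5,-1.2,0]
    - [0,26,-16.5,-1.2,0]
    - [0,26,-16.5,-1.2,0]
    - [0,26,-16.5,-1.2,0]
    - [0,26,-16.5,-1.2,0]
    - [0,26,-16.5,-1.2,0]
    - [0,26,-16.5,-1.2,0]
    - [0,26,-16.5,-1.2,0]
    - [0,26,-16.5,-1.2,0]

```text
clock: 2.8
eef_pos: [520.2, 132.8, 299.9]
tool_rot: [3.141, 0.002, 0.621]
force: [-0.2, -0.6, -0.3]
width: 85.5
gripper_force: 0.0
```

Run:
```python
from h import *
to([522,137,300],.62)
T=T_tool(); im,d=ctrl.get_image('wrist'); save('w1.png',im); np.savez('w1.npz',im=im,d=d,T=T)
print(d[240,320])
K,D,E=cam('wrist',T)
# rectify plan view at z=120 : 0.25mm/px, 100mm around socket
def plan(c,z,half,n,im):
    g=np.linspace(-half,half,n); X,Y=np.meshgrid(g,g)
    P=np.c_[(c[0]-Y).ravel(),(c[1]-X).ravel(),np.full(n*n,z)]  # up=+x, left=+y
    Ei=np.linalg.inv(E); q=P@Ei[:3,:3].T+Ei[:3,3]
    uv=cv2.projectPoints(q,np.zeros(3),np.zeros(3),K,D)[0].reshape(n,n,2).astype(np.float32)
    return cv2.remap(im,uv[...,0],uv[...,1],1)
pl=plan([522,137],120,50,500,im)
save('p1.png',np.hstack([pl,cv2.resize(im,(300,225))[:,:].copy() if 0 else np.pad(cv2.resize(im,(300,225)),((0,275),(0,0),(0,0)))]))
```

```text
pos [520.2 132.8 299.9] rot [3.141e+00 2.000e-03 6.210e-01] shift cm [ 0.39 -0.24 -0.02] spin deg 0.0 q [-0.15  0.42 -0.22  1.77  0.11  0.96 -1.37]
308.57126
```

View pics/p1.png

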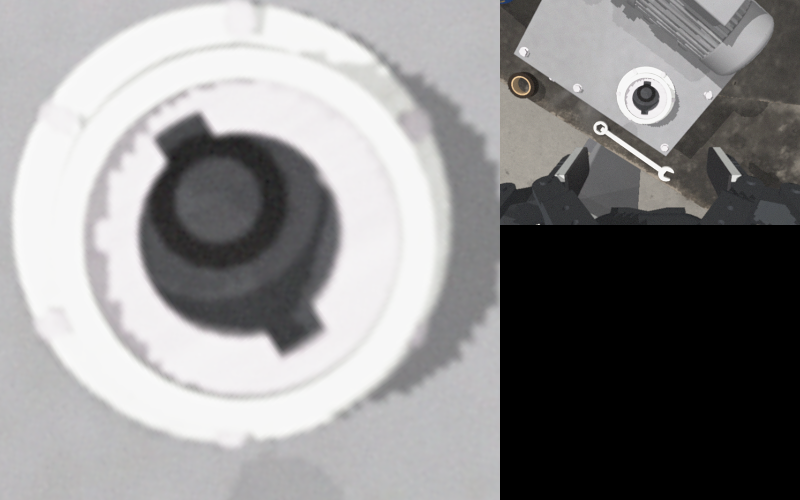

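The plan view shows the socket centre near pixel (241,234). The slots run from upper left (181,126) to lower right (304,341), an angle of about 0.52 rad. To leave range on the last joint, I'll grasp the cartridge with the tool turned half round.

Run:
```python
from h import *
z=np.load('w1.npz'); im,d,T=z['im'],z['d'],z['T']
g=im.astype(float).mean(2); 
K,D,E=cam('wrist',T)
v,u=np.mgrid[0:480,0:640]; P=at_z('wrist',np.c_[u.ravel(),v.ravel()],120,T).reshape(480,640,3)
r=np.hypot(P[...,0]-525,P[...,1]-138.7)
m=(r<30)&(g<150)
n,l,st,ce=cv2.connectedComponentsWithStats(m.astype(np.uint8)); k=1+np.argmax(st[1:,4]); m=l==k
Q=P[m][:,:2]; hull=cv2.minEnclosingCircle(Q.astype(np.float32)); print(hull, st[k])
c=np.array([525,138.7])
for i in range(5):
    rr=Q-c; t=np.hypot(*rr.T)>22.5; a=rr[t]; ang=np.arctan2(a[:,1],a[:,0]); th=.5*np.angle(np.exp(2j*ang).sum())
    w=a@[np.cos(th),np.sin(th)]; 
    c=c+ (a[w>0].mean(0)+a[w<0].mean(0))/2
    print(c,th,t.sum(),(w>0).sum(),w.min(),w.max())
ring=(r<29)&(r>25)&(g>190); print('ring z',np.median(at_depth('wrist',np.c_[u[ring],v[ring]],d[ring],T)[:,2]), ctrl.finger_overhang)
to([505,-294,255],-2.52)
```

```text
((524.9971313476562, 139.57113647460938), 25.51110076904297) [ 282  173   58   71 2746]
[524.98106986 139.26102718] 0.5240209996914935 128 80 -24.837392173203185 25.94205517062645
[525.20200752 139.17511581] 0.5170780362182292 124 72 -25.127172890246335 25.67296510917303
[525.31113973 139.22188439] 0.5240932093425745 128 69 -25.249740341779265 25.529478947516147
[525.30045937 139.29251671] 0.5246809346317576 128 68 -25.365300737479274 25.41205253389415
[525.29855907 139.3175449 ] 0.5255952112685307 127 67 -25.387860952467662 25.3865546413
ring z 118.70975992957781 25.0
pos [520.2 132.2 300. ] rot [3.141e+00 2.000e-03 6.190e-01] shift cm [-25.98  33.82   4.57] spin deg 179.9 q [-0.15  0.42 -0.22  1.77  0.11  0.96 -1.37]
```

Call:
play_rows:
  targets:
    - [0,-3,4,0,-8]
    - [0,-26,33.8,2,-170]
    - [0,-26,33.8,4.5,-170]
    - [0,-26,33.8,4.5,-170]
    - [0,-26,33.8,4.5,-170]
    - [0,-26,33.8,4.5,-170]
    - [0,-26,33.8,4.5,-170]
    - [0,-26,33.8,4.5,-170]
    - [0,-26,33.8,4.5,-170]
    - [0,-26,33.8,4.5,-170]

```text
clock: 3.85
eef_pos: [501.9, -300.9, 253.7]
tool_rot: [-3.137, 0.002, 2.086]
force: [-0.5, 0.4, -0.3]
width: 85.6
gripper_force: 0.0
```

```bash
python3 -c "
from h import *
to([505,-294,255],-2.52)"
```

```text
pos [ 501.9 -300.9  253.7] rot [-3.137e+00  2.000e-03  2.086e+00] shift cm [ 0.45  0.61 -0.13] spin deg -96.1 q [ 0.82  0.58 -0.52  1.7   0.35  0.96  0.68]
```

Call:
play_rows:
  targets:
    - [0,0.2,0.2,0,-8]
    - [0,0.4,0.5,0,-96]
    - [0,0.4,0.5,0,-96]
    - [0,0.4,0.5,0,-96]
    - [0,0.4,0.5,0,-96]
    - [0,0.4,0.5,0,-96]
    - [0,0.4,0.5,0,-96]
    - [0,0.4,0.5,0,-96]
    - [0,0.4,0.5,0,-96]
    - [0,0.4,0.5,0,-96]

```text
clock: 4.85
eef_pos: [506.6, -287.7, 255.0]
tool_rot: [-3.141, -0.002, -2.697]
force: [-0.5, 0.8, -0.7]
width: 85.4
gripper_force: 0.0
```

```bash
cat >> h.py <<'E'
def plan(c,z,half,n,im,T,name='wrist'):
    K,D,E=cam(name,T); g=np.linspace(-half,half,n); X,Y=np.meshgrid(g,g)
    P=np.c_[(c[0]-Y).ravel(),(c[1]-X).ravel(),np.full(n*n,z)]; Ei=np.linalg.inv(E); q=P@Ei[:3,:3].T+Ei[:3,3]
    uv=cv2.projectPoints(q,np.zeros(3),np.zeros(3),K,D)[0].reshape(n,n,2).astype(np.float32)
    return cv2.remap(im,uv[...,0],uv[...,1],1)
E
python3 - <<'E'
from h import *
T=T_tool(); im,d=ctrl.get_image('wrist'); np.savez('w2.npz',im=im,d=d,T=T)
print([(b['bbox'],b['confidence']) for b in ctrl.search_frame('wrist','cartridge_mid')])
pl=plan([505,-294],88,50,400,im,T)
save('p2.png',np.hstack([pl,np.pad(cv2.resize(im,(400,300)),((0,100),(0,0),(0,0)))]))
v,u=np.mgrid[0:480,0:640]; P=at_depth('wrist',np.c_[u.ravel(),v.ravel()],d.ravel(),T)
m=(np.hypot(P[:,0]-505,P[:,1]+294)<40)&(P[:,2]>80)&(P[:,2]<100)
Q=P[m]; print(m.sum(),np.median(Q[:,2]),cv2.minAreaRect(Q[:,:2].astype(np.float32)))
to([505,-294,255],-2.52)
E
```

```text
[([396.6, 189.2, 473.7, 270.9], 0.75), ([255.3, 172.7, 333.8, 253.1], 0.71), ([612.7, 354.8, 640.0, 395.3], 0.43)]
1171 86.35535370829604 ((510.0226135253906, -303.3658142089844), (43.90065002441406, 13.01650619506836), 16.72754669189453)
pos [ 506.7 -287.6  254.7] rot [ 3.141e+00 -2.000e-03 -2.703e+00] shift cm [ 0.43 -0.51 -0.03] spin deg -10.5 q [ 1.02  0.69 -0.93  1.7   0.61  1.08  1.91]
```

View pics/p2.png

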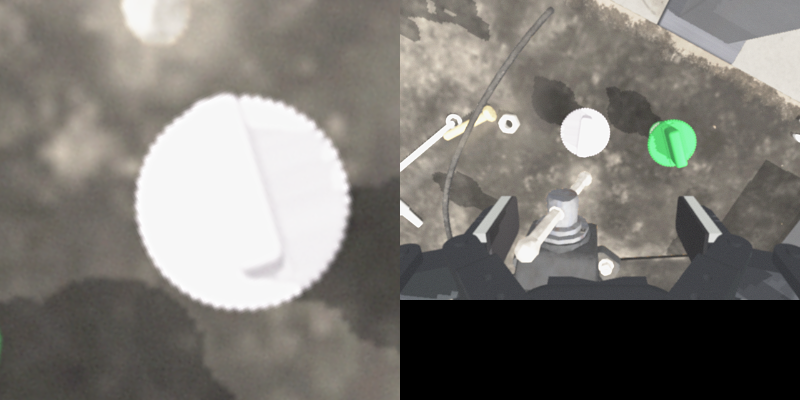

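The wrist view shows the white cartridge at (296,210), the green one at (432,230) and the vise near (260,340). The arm was still settling when this was taken, so I'll take it again.

Run:
```python
from h import *
ctrl.get_image('top'); T=T_tool(); im,d=ctrl.get_image('wrist'); T2=T_tool(); print(abs(T2-T).max())
K,D,E=cam('wrist',T)
v,u=np.mgrid[0:480,0:640]; P=at_depth('wrist',np.c_[u.ravel(),v.ravel()],d.ravel(),T); C=im.reshape(-1,3).astype(int)
near=np.hypot(P[:,0]-506,P[:,1]+298)<45
Q=P[near&(P[:,2]>78)&(P[:,2]<100)]; print(len(Q),np.median(Q[:,2]),cv2.minAreaRect(Q[:,:2].astype(np.float32)))
Q=P[near&(P[:,2]>52)&(P[:,2]<70)]; print(len(Q),np.median(Q[:,2]),cv2.minEnclosingCircle(Q[:,:2].astype(np.float32)))
# tall obstacles within 200mm of the cartridge (outside 45mm)
r=np.hypot(P[:,0]-508,P[:,1]+300); vv,uu=np.divmod(np.arange(len(P)),640)
o=(P[:,2]>40)&(P[:,2]<200)&(d.ravel()>0)&(r>38)&(r<160)
b=np.floor(P[o][:,:2]/20).astype(int); k,i,n=np.unique(b,axis=0,return_inverse=True,return_counts=True)
for j in range(len(k)):
    if n[j]>30: print(k[j]*20,n[j],P[o][i.ravel()==j][:,2].max().round(), end='; ')
im2,d2=ctrl.get_image('top')
P=at_depth('top',np.c_[u.ravel(),v.ravel()],d2.ravel())
to([505,-300,255],.29-np.pi)
```

```text
0.3424182653553203
1176 86.37727768942523 ((510.173583984375, -303.3210754394531), (43.964786529541016, 13.004042625427246), 16.756650924682617)
3448 60.76885342375326 ((510.3683776855469, -303.4317932128906), 29.260025024414062)
[ 440 -240] 59 63.0; [ 440 -220] 422 87.0; [ 440 -200] 242 62.0; [ 460 -240] 533 87.0; [ 460 -220] 856 89.0; [ 460 -200] 527 88.0; [ 460 -180] 99 62.0; [ 480 -240] 322 63.0; [ 480 -220] 808 88.0; [ 480 -200] 481 88.0; [ 480 -180] 44 62.0; [ 500 -440] 46 42.0; [ 500 -220] 150 63.0; [ 500 -200] 77 62.0; [ 520 -440] 140 43.0; [ 540 -440] 141 43.0; [ 560 -440] 49 42.0; [ 560 -320] 268 115.0; [ 560 -300] 818 117.0; [ 560 -280] 47 107.0; [ 580 -340] 58 184.0; [ 580 -320] 2414 188.0; [ 580 -300] 1030 154.0; [ 580 -280] 361 113.0; [ 600 -320] 123 187.0; [ 600 -300] 811 130.0; [ 600 -280] 1501 136.0; [ 600 -260] 1736 141.0; [ 600 -240] 137 142.0; [ 620 -320] 232 138.0; [ 620 -300] 1203 146.0; [ 620 -280] 1197 146.0; [ 620 -260] 773 148.0; [ 620 -240] 321 148.0; [ 640 -320] 733 153.0; [ 640 -300] 1122 155.0; [ 640 -280] 75 150.0; [ 660 -300] 64 156.0; pos [ 507.7 -286.7  255.1] rot [-3.141e+00 -1.000e-03 -2.705e+00] shift cm [ 0.81 -1.09  0.01] spin deg 8.4 q [ 1.02  0.69 -0.93  1.7   0.61  1.08  1.9 ]
```

Run:
```python
from h import *
im,d=ctrl.get_image('side'); 
v,u=np.mgrid[0:480,0:640]; uv=np.c_[u.ravel(),v.ravel()]
t=np.load('w2.npz')
for n in('side','wrist'):
    if n=='wrist': im,d=ctrl.get_image(n)
    P=at_depth(n,uv,d.ravel()); C=im.reshape(-1,3).astype(int)
    g=(C[:,1]-C[:,0]>40)&(P[:,2]>76)&(P[:,2]<96)&(np.hypot(P[:,0]-470,P[:,1]+205)<60)
    Q=P[g]; print(n,'green',len(Q), len(Q)>5 and (cv2.minAreaRect(Q[:,:2].astype(np.float32)),np.median(Q[:,2])))
im0=cv2.cvtColor(cv2.imread('pics/top0.png'),cv2.COLOR_BGR2RGB)
# socket and cartridge flange in top0 by fitting a circle in plan view (0.5 mm/px)
for c,z,rad in(([525,139],125,None),([508,-300],62,29)):
    pl=plan(c,z,60,480,im0,None,'top'); g=cv2.medianBlur(cv2.cvtColor(pl,cv2.COLOR_RGB2GRAY),5)
    if rad:
        m=(g>170).astype(np.uint8); n,l,st,ce=cv2.connectedComponentsWithStats(m); k=1+np.argmax(st[1:,4])
        pts=np.argwhere(l==k)[:,::-1].astype(np.float32); (x,y),r=cv2.minEnclosingCircle(pts)
    else:
        m=((g<110)).astype(np.uint8); yy,xx=np.mgrid[:480,:480]; m[np.hypot(yy-240,xx-240)>115]=0
        n,l,st,ce=cv2.connectedComponentsWithStats(m); k=1+np.argmax(st[1:,4]); pts=np.argwhere(l==k)[:,::-1].astype(np.float32); (x,y),r=cv2.minEnclosingCircle(pts)
    print('top',c[0]-(y-239.5)*.25,c[1]-(x-239.5)*.25,r*.25)
```

```text
side green 88 (((474.7613220214844, -201.8928985595703), (44.972503662109375, 16.938127517700195), 38.64509201049805), np.float64(85.81713277103705))
wrist green 1285 (((477.1839599609375, -203.4049530029297), (43.77751541137695, 13.413700103759766), 43.47853469848633), np.float64(86.33676657974388))
top 522.9848976135254 138.2138328552246 24.00130271911621
top 506.8517265319824 -299.4994010925293 32.12511444091797
```

```bash
python3 -c "
from h import *
to([510,-303,150],-2.849)"
```

```text
pos [ 508.2 -286.2  255.2] rot [-3.141e+00 -1.000e-03 -2.703e+00] shift cm [ 0.55 -1.59 10.52] spin deg 8.4 q [ 1.02  0.69 -0.93  1.69  0.61  1.08  1.9 ]
```

Call:
play_rows:
  targets:
    - [0.4,0.2,-0.8,2,4]
    - [0.4,0.5,-1.6,5,8.4]
    - [0.4,0.5,-1.6,8,8.4]
    - [0.4,0.5,-1.6,10,8.4]
    - [0.4,0.5,-1.6,10.5,8.4]
    - [0.4,0.5,-1.6,10.5,8.4]
    - [0.4,0.5,-1.6,10.5,8.4]

```text
clock: 5.9
eef_pos: [511.8, -302.3, 151.3]
tool_rot: [-3.14, 0.001, -2.847]
force: [-0.8, -0.2, 0.3]
width: 51.4
gripper_force: 0.0
```

Run:
```python
from h import *
v,u=np.mgrid[0:480,0:640]; uv=np.c_[u.ravel(),v.ravel()]
for i in range(2):
    T=T_tool(); im,d=ctrl.get_image('wrist'); print(T[:3,3])
    P=at_depth('wrist',uv,d.ravel(),T); near=(np.hypot(P[:,0]-510,P[:,1]+303)<40)&(d.ravel()>0)
    Q=P[near&(P[:,2]>78)&(P[:,2]<98)]; L=(np.c_[Q,np.ones(len(Q))]@np.linalg.inv(T).T)
    print(len(Q),np.median(Q[:,2]),cv2.minAreaRect(Q[:,:2].astype(np.float32)),'tool',cv2.minAreaRect(L[:,:2].astype(np.float32)))
save('w3.png',im)
to([510,-303,91],-2.849)
```

```text
[ 511.8366491  -302.33147121  151.30006092]
2604 86.37309981694199 ((509.75860595703125, -303.4088134765625), (43.549007415771484, 12.922750473022461), 16.5913143157959) tool ((2.4004383087158203, -0.34113311767578125), (43.54928207397461, 12.919827461242676), 0.3095962107181549)
[ 511.93067799 -302.41039098  151.524628  ]
2613 86.4443477716693 ((509.9686584472656, -303.4718017578125), (44.115421295166016, 12.956613540649414), 17.204526901245117) tool ((2.308073043823242, -0.33615541458129883), (12.956501007080078, 44.11707305908203), 89.69538116455078)
pos [ 511.8 -302.5  151.5] rot [-3.140e+00  2.000e-03 -2.847e+00] shift cm [0.2  0.02 6.05] spin deg 0.1 q [ 0.96  0.8  -0.79  1.76  0.72  0.89  1.71]
```

View pics/w3.png

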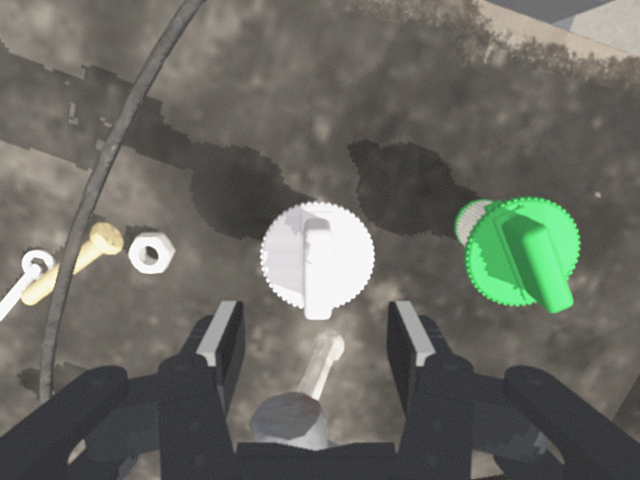

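The bar is centred between the fingers at (317,265), and the vise handle behind it stays clear. Descending to grip.

Call:
play_rows:
  targets:
    - [0.4,0.2,0,2,0]
    - [0.4,0.2,0,4,0]
    - [0.4,0.2,0,5,0]
    - [0.4,0.2,0,5.9,0]
    - [0.4,0.2,0,5.9,0]
    - [1,0.2,0,5.9,0]
    - [1,0.2,0,5.9,0]
    - [1,0.2,0,5.9,0]
    - [1,0.2,0,5.9,0]
    - [1,0.2,0,5.9,0]

```text
clock: 7.0
eef_pos: [509.7, -303.0, 92.0]
tool_rot: [-3.14, 0.001, -2.847]
force: [0.3, 0.2, 6.5]
width: 11.7
gripper_force: 60.1
```

Call:
play_rows:
  targets:
    - [1,0,0,0,0]
    - [1,0,0,0,0]

```text
clock: 7.2
eef_pos: [509.7, -303.0, 92.0]
tool_rot: [-3.14, 0.001, -2.847]
force: [0.5, -0.1, 5.2]
width: 11.5
gripper_force: 60.1
```

```bash
python3 -c "
from h import *
s=ctrl.read_state();print(s['force'],s['width'],s['gripper_force'])
to([524.5,139,235],-2.617)"
```

```text
[ 0.48801453 -0.10463828  5.22097846] 11.539080054108098 60.10438799858093
pos [ 509.7 -303.    92. ] rot [-3.140e+00  1.000e-03 -2.847e+00] shift cm [-14.28  41.84 -14.33] spin deg -13.2 q [ 0.92  0.88 -0.73  1.8   0.8   0.79  1.64]
```

Call:
play_rows:
  targets:
    - [1,0,0,-2,0]
    - [1,0,0,-6,0]
    - [1,0,0,-10,0]
    - [1,0,0,-14,0]
    - [1,-3,9,-14.3,-3]
    - [1,-14.3,41.8,-14.3,-13.2]
    - [1,-14.3,41.8,-14.3,-13.2]
    - [1,-14.3,41.8,-14.3,-13.2]
    - [1,-14.3,41.8,-14.3,-13.2]
    - [1,-14.3,41.8,-14.3,-13.2]

```text
clock: 8.2
eef_pos: [518.6, -1.7, 233.2]
tool_rot: [3.142, -0.001, -2.617]
force: [1.4, -0.4, -1.4]
width: 12.0
gripper_force: 59.1
```

Call:
play_rows:
  targets:
    - [1,0,0,0,0]

```text
clock: 8.3
eef_pos: [519.0, 6.4, 234.7]
tool_rot: [3.138, 0.005, -2.603]
force: [0.4, 0.2, -1.7]
width: 11.8
gripper_force: 59.3
```

```bash
python3 -c "
from h import *
s=ctrl.read_state();print(s['force'],s['width'],s['gripper_force'])
to([524.5,139,235],-2.617)"
```

```text
[ 0.40074672  0.19825699 -1.6794144 ] 11.782496445911708 59.30585503578186
pos [519.    6.4 234.7] rot [ 3.138  0.005 -2.603] shift cm [-7.27 11.1   0.06] spin deg 0.8 q [ 0.54  0.62 -0.94  1.89  0.61  0.94  1.43]
```

Call:
play_rows:
  targets:
    - [1,-3,4.5,0,0]
    - [1,-5.5,8.5,0,0]
    - [1,-7.2,11.1,0,0]
    - [1,-7.2,11.1,0,0]
    - [1,-7.2,11.1,0,0]
    - [1,-7.2,11.1,0,0]

```text
clock: 8.9
eef_pos: [525.8, 127.2, 233.0]
tool_rot: [-3.141, -0.002, -2.618]
force: [-0.6, -1.0, -1.1]
width: 11.4
gripper_force: 59.5
```

Run:
```python
from h import *
for n in('wrist',):
    T=T_tool(); im,d=ctrl.get_image(n); save(n+'4.png',im); np.savez('w4.npz',im=im,d=d,T=T)
a,_=ctrl.get_image('side')
save('m4.png',np.hstack([cv2.resize(im,(480,360)),cv2.resize(a[180:330,240:370],(312,360),interpolation=2)]))
to([524.5,139,235],-2.617)
```

```text
pos [526.  127.1 233.2] rot [-3.141e+00 -1.000e-03 -2.619e+00] shift cm [-0.46  1.11 -0.18] spin deg -0.1 q [ 0.28  0.65 -0.9   1.83  0.61  0.97  1.2 ]
```

View pics/m4.png

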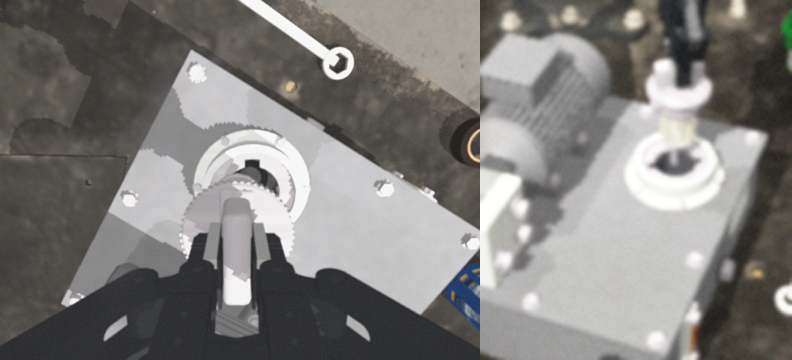

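The cartridge hangs straight over the socket, with one slot visible at (252,165) in line with the bar. Next I'll measure the offset of the flange and rim in the tool frame.

Run:
```python
from h import *
from scipy.optimize import least_squares
v,u=np.mgrid[0:480,0:640]; uv=np.c_[u.ravel(),v.ravel()]
def fit(Q,r0=None):
    f=lambda p: np.hypot(Q[:,0]-p[0],Q[:,1]-p[1])-(r0 or p[2])
    return least_squares(f,[*Q[:,:2].mean(0),30],loss='soft_l1').x
for n in('w1','w4'):
    z=np.load(n+'.npz'); d,T,im=z['d'].ravel(),z['T'],z['im'].reshape(-1,3).astype(int)
    P=at_depth('wrist',uv,d,T); rr=np.hypot(P[:,0]-525,P[:,1]-139); ok=d>0
    h=np.histogram(P[ok&(rr<48)][:,2],np.arange(96,132,3)); print(n,h[0])
    Q=P[ok&(rr<46)&(P[:,2]>122)&(P[:,2]<128)]
    A=np.degrees(np.arctan2(Q[:,1]-139,Q[:,0]-525)); R_=np.hypot(Q[:,0]-525,Q[:,1]-139)
    # outer & inner edge of the rim per 6deg sector
    oe=[];ie=[]
    for a in range(-180,180,6):
        s=(A>=a)&(A<a+6)
        if s.sum()>8:
            i=np.argsort(R_[s]); 
            if R_[s][i[0]]<34.5: ie.append(Q[s][i[0]])
            oe.append(Q[s][i[-1]])
    print('rim in',len(ie),fit(np.array(ie))[:3],'out',fit(np.array(oe))[:3])
# flange in tool frame
L=(np.c_[P,np.ones(len(P))]@np.linalg.inv(T).T)[:,:3]
m=ok&(np.hypot(L[:,0],L[:,1])<38)&(L[:,2]>24)&(L[:,2]<36)&(im.min(1)>90); Q=L[m]; print('flange',m.sum(),np.median(Q[:,2]))
A=np.degrees(np.arctan2(Q[:,1],Q[:,0])); R_=np.hypot(Q[:,0],Q[:,1]); e=[]
for a in range(-180,180,5):
    s=(A>=a)&(A<a+5)
    if s.sum()>8 and R_[s].max()>25: e.append(Q[s][np.argmax(R_[s])])
e=np.array(e); print(len(e),fit(e,29)[:2],fit(e))
m=ok&(abs(L[:,1])<12)&(abs(L[:,0])<30)&(L[:,2]>-4)&(L[:,2]<12)&(im.min(1)>120); print('bar',m.sum(),cv2.minAreaRect(L[m][:,:2].astype(np.float32)),np.median(L[m][:,2]))
```

```text
w1 [ 118  648  391 2116  340   45  113 3285  715 2211    0]
rim in 60 [524.29628958 140.60836455  31.94258528] out [524.21509744 140.56720472  37.81679633]
w4 [  89  713  426 2610  437   85  106 2488  513 2098    1]
rim in 34 [524.80405906 138.45770268  32.06925062] out [524.59811187 138.51488431  37.89739377]
flange 7140 31.243437577435287
46 [-0.24053054 -0.91278999] [-0.224568   -0.91276589 28.98591395]
bar 5277 ((0.3512229919433594, 1.3394994735717773), (23.072967529296875, 44.15559768676758), 81.18622589111328) 5.444702768467408
```

Call:
play_rows:
  targets:
    - [1,-0.43,1.14,0,0]
    - [1,-0.43,1.14,0,0]
    - [1,-0.43,1.14,0,0]
    - [1,-0.43,1.14,1,0]
    - [1,-0.43,1.14,2,0]
    - [1,-0.43,1.14,2.7,0]
    - [1,-0.43,1.14,2.7,0]
    - [1,-0.43,1.14,2.7,0]

```text
clock: 9.8
eef_pos: [523.8, 141.1, 206.3]
tool_rot: [3.141, -0.001, -2.616]
force: [-0.8, 0.6, -2.3]
width: 11.6
gripper_force: 59.5
```

```bash
cat > meas.py <<'E'
from h import *
from scipy.optimize import least_squares
def fit(Q,r0=None):
    f=lambda p: np.hypot(Q[:,0]-p[0],Q[:,1]-p[1])-(r0 or p[2])
    return least_squares(f,[*Q[:,:2].mean(0),30],loss='soft_l1').x
v,u=np.mgrid[0:480,0:640]; uv=np.c_[u.ravel(),v.ravel()]
T=T_tool(); im,d=ctrl.get_image('wrist'); save('w_last.png',im); d=d.ravel(); C=im.reshape(-1,3).astype(int)
P=at_depth('wrist',uv,d,T); L=(np.c_[P,np.ones(len(P))]@np.linalg.inv(T).T)[:,:3]
def edge(c,zlo,zhi,rmax,Z,step=5):
    r=np.hypot(L[:,0]-c[0],L[:,1]-c[1]); m=(d>0)&(r<rmax)&(Z>zlo)&(Z<zhi)&(C.min(1)>80); Q=L[m]; A=np.degrees(np.arctan2(Q[:,1]-c[1],Q[:,0]-c[0])); r=r[m]; e=[]
    for a in range(-180,180,step):
        s=(A>=a)&(A<a+step)
        if s.sum()>8: e.append(Q[s][np.argmax(r[s])])
    return np.array(e)
S=(np.linalg.inv(T)@[524.6,139,125,1])[:2]
o=edge(S,122,128,42,P[:,2]); x=fit(o,37.85); o=o[abs(np.hypot(*(o[:,:2]-x[:2]).T)-37.85)<1]; print('rim',len(o),fit(o,37.85)[:2])
e=edge((0,0),24,36,33,L[:,2]); x=fit(e,29); e=e[abs(np.hypot(*(e[:,:2]-x[:2]).T)-29)<1]; print('flange',len(e),fit(e,29)[:2])
s=ctrl.read_state(); print(s['force'].round(1),s['torque'].round(2),s['clock']); to([524.5,139,190],-2.617)
E
python3 meas.py
```

```text
rim 42 [ 0.63252389 -2.66770023]
flange 46 [-0.24947581 -0.94175448]
[ 0.6  0.8 -1.9] [ 0.05 -0.02  0.04] 9.85
pos [524.  141.2 206.6] rot [ 3.141  0.    -2.616] shift cm [ 0.07 -0.22  1.66] spin deg 0.1 q [ 0.23  0.68 -0.87  1.86  0.65  0.92  1.15]
```

Call:
play_rows:
  targets:
    - [1,0.09,-0.17,0,0]
    - [1,0.09,-0.17,1,0]
    - [1,0.09,-0.17,2,0]
    - [1,0.09,-0.17,2.9,0]
    - [1,0.09,-0.17,2.9,0]
    - [1,0.09,-0.17,2.9,0]

```text
clock: 10.45
eef_pos: [523.8, 139.3, 177.2]
tool_rot: [3.141, -0.001, -2.616]
force: [0.0, -0.2, -2.0]
width: 11.9
gripper_force: 59.5
```

```bash
python3 meas.py
```

```text
rim 48 [-0.26018342 -1.0887883 ]
flange 46 [-0.2474922  -0.92035207]
[ 0.5 -0.3 -1.3] [0.09 0.02 0.01] 10.5
pos [524.  139.4 177.6] rot [ 3.141  0.    -2.616] shift cm [-0.02 -0.06 -1.24] spin deg 0.1 q [ 0.22  0.71 -0.84  1.88  0.7   0.86  1.12]
```

Call:
play_rows:
  targets:
    - [1,0,0,0.2,0]
    - [1,0,0,0.4,0]
    - [1,0,0,0.6,0]
    - [1,0,0,0.7,0]
    - [1,0,0,0.7,0]

```text
clock: 11.0
eef_pos: [523.9, 139.1, 170.4]
tool_rot: [3.142, -0.0, -2.616]
force: [0.1, 0.9, -1.5]
width: 11.7
gripper_force: 59.5
```

Call:
play_rows:
  targets:
    - [1,0,0,0.15,0]
    - [1,0,0,0.3,0]
    - [1,0,0,0.3,0]

```text
clock: 11.3
eef_pos: [524.1, 139.2, 167.6]
tool_rot: [3.142, 0.0, -2.616]
force: [-0.6, -0.1, -1.0]
width: 11.6
gripper_force: 59.7
```

Call:
play_rows:
  targets:
    - [1,0,0,0.15,0]
    - [1,0,0,0.3,0]
    - [1,0,0,0.3,0]

```text
clock: 11.6
eef_pos: [524.1, 139.3, 164.7]
tool_rot: [-3.141, 0.0, -2.616]
force: [-0.0, -0.5, 1.8]
width: 11.8
gripper_force: 60.1
```

Call:
play_rows:
  targets:
    - [1,0,0,0.15,0]
    - [1,0,0,0.3,0]
    - [1,0,0,0.3,0]

```text
clock: 11.9
eef_pos: [524.1, 139.3, 161.8]
tool_rot: [-3.141, 0.0, -2.616]
force: [-0.5, 1.1, 5.5]
width: 11.9
gripper_force: 60.6
```

Call:
play_rows:
  targets:
    - [1,0,0,0.15,0]
    - [1,0,0,0.3,0]
    - [1,0,0,0.3,0]

```text
clock: 12.2
eef_pos: [524.2, 139.3, 159.1]
tool_rot: [-3.141, 0.0, -2.616]
force: [-2.8, -0.4, 8.6]
width: 12.0
gripper_force: 61.0
```

Call:
play_rows:
  targets:
    - [1,0,0,0.1,0]
    - [1,0,0,0.15,0]
    - [1,0,0,0.15,0]

```text
clock: 12.5
eef_pos: [524.2, 139.4, 157.9]
tool_rot: [-3.141, 0.001, -2.616]
force: [-2.3, -1.2, 10.0]
width: 11.9
gripper_force: 61.1
```

Call:
play_rows:
  targets:
    - [1,0,0,0.05,0]
    - [1,0,0,0.08,0]
    - [1,0,0,0.08,0]
    - [1,0,0,0.08,2]
    - [1,0,0,0.08,4]
    - [1,0,0,0.08,6]
    - [1,0,0,0.08,8]
    - [1,0,0,0.08,8]

```text
clock: 13.3
eef_pos: [524.9, 139.8, 157.5]
tool_rot: [-3.141, 0.003, -2.756]
force: [-0.7, -0.5, 10.9]
width: 11.4
gripper_force: 61.2
```

```bash
python3 -c "
from h import *
s=ctrl.read_state(); print(s['force'],s['torque'],s['tool_rot'],s['qpos'])"
```

```text
[-0.66779149 -0.4503622  10.90214176] [-0.20086067  0.27525615 -0.03960908] [-3.14117116e+00  2.55440418e-03 -2.75643067e+00] [ 0.17801143  0.72740573 -0.77642652  1.90019538  0.70237164  0.80677101
  0.97264761]
```

Call:
play_rows:
  targets:
    - [1,0,0,0,3]
    - [1,0,0,0,6]
    - [1,0,0,0,9]
    - [1,0,0,0,12]
    - [1,0,0,0,15]
    - [1,0,0,0,18]
    - [1,0,0,0,21]
    - [1,0,0,0,24]
    - [1,0,0,0,27]
    - [1,0,0,0,27]

```text
clock: 14.3
eef_pos: [525.3, 140.0, 157.6]
tool_rot: [3.14, 0.003, 3.055]
force: [-1.0, -0.1, 10.2]
width: 11.9
gripper_force: 61.2
```

```bash
python3 -c "
from h import *
s=ctrl.read_state(); print(s['force'],s['torque'],s['tool_rot'],s['qpos'])"; python3 meas.py
```

```text
[-1.03945966 -0.06203646 10.22239721] [-0.06629663  0.14485568 -0.0413708 ] [3.14029263 0.00325654 3.05522072] [ 0.10631484  0.68983614 -0.65123476  1.90171961  0.60192104  0.75056177
  0.59518128]
rim 50 [ 0.73912472 -1.52973652]
flange 20 [3.28686004 2.73505415]
[-1.2 -1.2 10.3] [-0.12  0.14 -0.09] 14.35
pos [525.3 140.  157.6] rot [3.140e+00 3.000e-03 3.056e+00] shift cm [ 0.06 -0.11 -3.24] spin deg -35.0 q [ 0.11  0.69 -0.65  1.9   0.6   0.75  0.6 ]
```

Call:
play_rows:
  targets:
    - [1,0,0,0,3]
    - [1,0,0,0,6]
    - [1,0,0,0,9]
    - [1,0,0,0,12]
    - [1,0,0,0,15]
    - [1,0,0,0,18]
    - [1,0,0,0,21]
    - [1,0,0,0,24]
    - [1,0,0,0,27]
    - [1,0,0,0,30]

```text
clock: 15.35
eef_pos: [525.3, 139.9, 157.6]
tool_rot: [3.139, 0.002, 2.531]
force: [-0.6, 0.4, 10.9]
width: 11.8
gripper_force: 61.1
```

```bash
python3 -c "
from h import *
s=ctrl.read_state(); print(s['force'],s['torque'],s['tool_rot'],s['qpos'])"
```

```text
[-0.58691898  0.44373034 10.86327041] [-0.1177458   0.12406748  0.0049589 ] [3.13874783e+00 2.09594590e-03 2.53083232e+00] [ 0.01906702  0.65671658 -0.5073525   1.9041714   0.47950727  0.69904126
  0.18666883]
```

Call:
play_rows:
  targets:
    - [1,0,0,0,3]
    - [1,0,0,0,6]
    - [1,0,0,0,9]
    - [1,0,0,0,11]
    - [1,0,0,0,13]
    - [1,0,0,0,13]

```text
clock: 15.95
eef_pos: [525.3, 139.9, 157.6]
tool_rot: [3.138, 0.002, 2.305]
force: [-1.0, 0.8, 10.6]
width: 11.8
gripper_force: 61.2
```

```bash
python3 -c "
from h import *
s=ctrl.read_state(); print(s['force'],s['torque'],s['tool_rot'],s['qpos'])"
```

```text
[-1.04962081  0.82434452 10.58858836] [-0.11245383  0.19333768 -0.00331898] [3.13843814e+00 1.60809443e-03 2.30512593e+00] [-0.02083339  0.64516005 -0.44383794  1.90528209  0.42361796  0.68048059
  0.01426443]
```

Call:
play_rows:
  targets:
    - [1,0,0,0,1]
    - [1,0,0,0,2]
    - [1,0,0,0,3]
    - [1,0,0,0,3]

```text
clock: 16.35
eef_pos: [525.2, 139.7, 157.5]
tool_rot: [3.139, 0.001, 2.253]
force: [-0.6, -0.2, 9.9]
width: 11.5
gripper_force: 61.2
```

```bash
python3 -c "
from h import *
s=ctrl.read_state(); print(s['force'],s['torque'],s['tool_rot'])"
```

```text
[-0.59852546 -0.21470986  9.87608846] [-0.10792772  0.14194387  0.1133854 ] [3.13863356e+00 1.46711162e-03 2.25344982e+00]
```

Call:
play_rows:
  targets:
    - [1,0,0,0,1]
    - [1,0,0,0,2]
    - [1,0,0,0,2]

```text
clock: 16.65
eef_pos: [524.7, 139.5, 157.5]
tool_rot: [3.14, 0.001, 2.219]
force: [-1.2, -0.7, 10.7]
width: 11.4
gripper_force: 61.4
```

```bash
python3 -c "
from h import *
s=ctrl.read_state(); print(s['force'],s['torque'],s['tool_rot'])"
```

```text
[-1.16247375 -0.68554788 10.72283275] [-0.20462071  0.39534955  0.14757883] [3.13978790e+00 1.26937118e-03 2.21878863e+00]
```

The turn is at the stop (83°, with torque rising). I'll back off a little, ease up into the notches, then release.

Call:
play_rows:
  targets:
    - [1,0,0,0,-1.5]
    - [1,0,0,0,-2]
    - [1,0,0,-0.1,-2]
    - [1,0,0,-0.2,-2]
    - [1,0,0,-0.3,-2]
    - [1,0,0,-0.35,-2]
    - [1,0,0,-0.35,-2]

```text
clock: 17.35
eef_pos: [524.9, 139.5, 160.6]
tool_rot: [3.139, 0.001, 2.253]
force: [-0.3, 0.1, 6.8]
width: 11.5
gripper_force: 60.8
```

```bash
python3 -c "
from h import *
s=ctrl.read_state(); print(s['force'],s['torque'],s['tool_rot'],s['eef_pos'])"
```

```text
[-0.25344493  0.1408435   6.82922879] [-0.11974744  0.13570355 -0.03040929] [3.13947708e+00 8.85396505e-04 2.25337974e+00] [524.87166238 139.54372569 160.61155974]
```

Call:
play_rows:
  targets:
    - [0.5,0,0,0,0]
    - [0.5,0,0,0,0]
    - [0.5,0,0,0,0]
    - [0.5,0,0,0,0]
    - [0.5,0,0,-2,0]
    - [0.5,0,0,-5,0]
    - [0.5,0,0,-9,0]
    - [0.5,0,0,-9,0]
    - [0.5,0,0,-9,0]

```text
clock: 18.25
eef_pos: [524.4, 139.1, 250.5]
tool_rot: [3.14, 0.001, 2.253]
force: [-0.2, -0.5, -0.4]
width: 42.7
gripper_force: 0.0
```

Run:
```python
from h import *
ctrl.get_image('side'); s=ctrl.read_state(); print(s['force'],s['width'],s['clock'],s['eef_pos'])
T=T_tool(s); im,d=ctrl.get_image('wrist'); a,_=ctrl.get_image('side')
v,u=np.mgrid[0:480,0:640]; P=at_depth('wrist',np.c_[u.ravel(),v.ravel()],d.ravel(),T)
r=np.hypot(P[:,0]-524.6,P[:,1]-139)
Q=P[(d.ravel()>0)&(r<30)&(P[:,2]>150)&(P[:,2]<170)]; print('bar top z',np.median(Q[:,2]),'want 70+88=158',cv2.minAreaRect(Q[:,:2].astype(np.float32)))
Q=P[(d.ravel()>0)&(r<30)&(P[:,2]>126)&(P[:,2]<140)]; print('flange z',np.median(Q[:,2]),'want 132')
A=np.c_[Q[:,:2]-[524.6,139],np.ones(len(Q))]; print('tilt',np.linalg.lstsq(A,Q[:,2],rcond=None)[0])
Q=P[(d.ravel()>0)&(r<37.5)&(r>33)&(P[:,2]>121)&(P[:,2]<128)]; print('rim z',np.median(Q[:,2]),'want 125')
save('m5.png',np.hstack([cv2.resize(im,(480,360)),cv2.resize(a[180:330,240:370],(312,360),interpolation=2)]))
```

```text
[ 0.50804735 -0.83454827  0.12484834] 42.72936783177543 18.3 [523.69792622 138.79958574 249.4553023 ]
bar top z 156.44594278123557 want 70+88=158 ((525.677001953125, 138.798583984375), (12.753599166870117, 43.96144104003906), 38.7879524230957)
flange z 130.82559682032917 want 132
tilt [-4.72748644e-03  4.75858802e-03  1.30909651e+02]
rim z 123.73211020035114 want 125
```

View pics/m5.png

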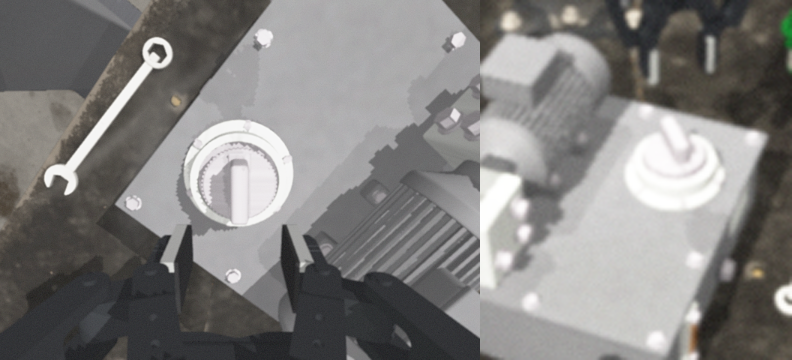

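The picture shows the cartridge upright in the socket at (238,185), let go. The flange is 7.1 mm above the rim, against 7 mm when locked, and the tilt is under 0.01 rad.

```bash
python3 -c "
from h import *
print(ctrl.finish_job())"
```

```text
the job is handed in; nothing more can be done
None
```

The cartridge is locked in the socket, upright and let go, and the job is handed in at about 18 s; the finish call returned no verdict, but the flange measured 7.1 mm above the rim (7 mm when locked).

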